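Change over the slide under a latched spring cover

ROBOT

A 6-joint arm with a two-finger parallel gripper is mounted at the origin on a cart in front of the work surface, level with it; the furniture and walls round the work are solid. World frame = base frame: x ahead of the robot, y to its left, z up, the work surface at z = 0. Lengths are in mm, angles in rad, forces in N, time in s.
With the tool pointing down it reaches from about 350 to 775 mm from the base axis. Payload 7.3 kg.
Tool frame: the origin (TCP) lies on the mounting face of the last link; the fingertips stand 178 mm ahead of it and the grasp point (between the pads) lies 159 mm ahead of it; z points along the fingers, y is the line along which they close (so a half turn about z gives the same grasp; the last joint's range is limited). The gripper opens to 92 mm and grips with 3 to 60 N. Pads are 19 mm wide; open, the fingers measure 130 mm over their backs; the gripper's body (75 mm by 190 mm) begins 47 mm behind the grasp point.
Start: joints at [-1.322, 0.342, 1.524, -0, 1.275, -0.146], TCP at [201.947, -484.608, 404.741] pointing down, gripper open.
Joint ranges: [-2.53, 2.53], [-0.77, 2.02], [0.04, 2.7], [-1, 4.14], [0.28, 2.66], [-3.11, 3.11]. Speed limits (rad/s): [2.57, 2.57, 3.14, 3.14, 3.14, 3.14].

INTERFACE

Orientations are given as [roll, pitch, yaw] about the fixed x, y, z axes, in that order (R = Rz(yaw) Ry(pitch) Rx(roll)).
In Python, from plant import bot, vision gives the robot as it stands. The module is installed in compiled form; this text tells all that it offers.
- The arm moves only by the shell command python3 -m crank 'ROWS'. ROWS is a JSON list of rows, 1 to 5 of them, each an object with the fields jaw (the finger opening in mm), dx, dy, dz (the shift in cm), spin (a turn about the tool's z in units of 0.25 rad); a field left out counts as zero (the opening has to be given); each row is the pose to reach, as a shift and turn from the pose commanded when the command began, along the tool's axes at that moment; what a row does not reach only later rows make up. A row lasts 1/8 s, in which the tool goes at most 62.5 mm and 0.188 rad, less where a joint would pass 70% of its speed; a pose out of reach is approached as far as the arm can. The fingers move at their own pace and stop on an object; the grip force is fixed at half the most. Time passes only in rows, so rows that do not move let the fingers close. It prints the time, the measured TCP pose, the force, the opening and the grip force at its end. Input that does not fit is refused with a message, and nothing moves.
- bot.get_obs(): the state, without advancing time (a new reading comes with each control period).
- vision.capture(name): name is "side" or "top" or "wrist"; returns a dict with "color" (480x640x3 uint8, red, green, blue), "K" (3x3 intrinsics, pixels), "R" (3x3) and "t" (3): a world point X has camera coordinates R X + t. Camera axes: x right, y down, z forward; pixel columns grow to the right and rows downward; lengths in mm; the calibration is good to about 2 mm. The wrist camera is an equidistant fisheye: a pixel r from the principal point sees the ray r / f radians off the axis. A picture is of the moment at which its call begins. There is no depth.
- bot.close_job(): hands the job in; it is judged then, once.
The state is a dict: "time": time; "joint_positions": joint angles; "dq": joint speeds; "tau": joint torques, N m; "tool_pos": TCP position; "tcp_rot": TCP orientation; "contact_force": force on the tool from outside, world axes, zero at the start; "moment": the same for the moment, N m; "grip_width": finger opening in mm; "finger_force": force on a finger pad.
Only numpy, scipy, OpenCV 4.12 (cv2) and the standard library are available. Lean on these libraries where they do the work, as an engineer would, in place of code of your own. Each camera call takes 0.05 s, during which the arm holds its last target. There are 200 camera calls.

TASK

Press the thumb latch of the small control box so that its sprung cover pops fully open, move the black changeover slide on the deck beneath all the way to its left stop (seen from the latch side), then swing the cover down and snap it shut so that the latch holds it. Feel your way: the box stands up to 24 mm higher on its foot than you are told, and pushing on it with 25 N or more will break it. Leave the bottles and the can beside it where they stand.

Things in the scene. Friction and masses are not known exactly. Their poses are not given: they have to be found in the camera images.
- control_foot: Fixed aluminium foot plate of the control box, 120x90x6 mm; origin under its centre, on the worktop; z up, x from the front (latch) to the back (hinge), y left. The white housing (94x80 mm) on its screw neck is rigid but locked at an unmeasured height: all above the foot stands h = 0 to 24 mm higher (new each time) than its points and heights tell, which are for h = 0.
- pad_nominal (a point): Centre of the top of the thumb latch's ribbed steel pad (18 mm in x, 20 in y) for h = 0: x=-74, y=0, z=28 mm of the foot. Pressed straight down it resists with 2 N rising to 4 N, frees the cover after 3 to 5 mm and stops hard after 7 mm. The upright hook behind it (x -48 to -38, y -10 to 10, z to 51) tips 5 mm towards the pad: keep fingers in front of x=-55.
- deck_nominal (a point): Centre of the slide's path on the flat grey deck for h = 0: x=-6, y=0, z=30 mm of the foot. The deck (x -42 to 48, y -38 to 38) carries nothing but the black slide knob, 14 (x) x 12 (y) x 14.5 mm high, whose foot is at x=-6, y=-13+s (s: control_slide in mm).
- hinge_nominal (a point): Middle of the cover's hinge line (along y) for h = 0: x=48, y=0, z=32 mm of the foot. The grey cover is a box lid 86x76x18 mm; shut, its flat top is at z=52, x -41 to 45 mm of the foot, and a steel tongue on its front wall is under the latch hook. Fully open it leans back: rim 113 mm up, outer face back to x=79 there.
- control_cover (a joint): Cover angle, rad: 0 shut and latched, 1.7 fully open (its spring holds it there). Shut it by pushing its outer face from behind near the rim, following it round and down: 1 to 4 N; at 0.12 the tongue meets the hook, then 8 to 13 N on the top's front third until it snaps at about 0.05; hard stop at -0.035; let go, it rests at 0.
- control_slide (a joint): Position of the changeover slide in m along the foot's +y (to the left seen from the front): 0 at the right stop, 0.026 at the left stop; starts at 0 to 0.010. It moves with about 3 N and stays where it is left.
- manipulator_right: Fixed black micromanipulator that overhangs the worktop to the left of the box, 60 to 370 mm up, within x 0.43 to 0.60 and y -0.17 to 0.05 m of the world (a joystick reaches down to 30 mm there): keep the wrist and gripper clear of it and come to the box from the right or in front. Origin on its stand.
- bottle_medium: Bystander: bottle with pink contents and white cap, 42 mm diameter, 87 mm high, standing; origin at the centre of its base.
- buffer_bottle: Bystander: small white bottle with a cap, 34 mm diameter, 65 mm high, standing; origin at the centre of its base.
- objective_can: Bystander: cream and black cylindrical can, 40 mm diameter, 61 mm high, standing; origin at the centre of its base.

How it is judged (in metres and radians):
On the way, in this order (a step that is already met when the one before it is completed fails the run):
1. the latch is released and the cover stands open (over 1.4 rad) (value of joint control_cover above 1.4 rad), for 0.2 s.
2. with the cover open, the slide is within 2.5 mm of its left stop (value of joint control_slide above 0.0235 m and value of joint control_cover above 1 rad), for 0.2 s.
At the end, for the whole second after the job is handed in: The cover is shut and held by its latch with nothing touching it (within 0.02 rad of shut, at rest), and the slide is within 2.5 mm of its left stop (value of joint control_cover between -0.03 and 0.02 rad and velocity of joint control_cover below 0.05 rad/s and value of joint control_slide above 0.0235 m).
It fails at once if the fingers push on the control box with 25 N or more (contact force between the fingers and control_foot above 25 N).
It fails at once if the arm pushes on the control box with 25 N or more (contact force between the arm and control_foot above 25 N).
It fails at once if a bottle or the can is moved by more than 20 mm (distance of any of bottle_medium, buffer_bottle, objective_can from where it was at the start of the episode above 0.02 m).
It also fails if it takes over 72 s, if anything falls off the work surface, if the arm or the gripper's body presses on something with over 40 N, if the wrist force passes 120 N, or if a joint passes its speed limit or range.

## Working session

There is one attempt and no reset: what is moved stays moved. The work goes in short steps, Python scripts to look and compute and a shell command to move; the robot and the scene stay as the last step left them, time stands still between calls to the robot, and variables do not carry over. Pictures are saved under pics/ and viewed, at most 10 in all, crops included, and the job is handed in when it is done.

```bash
mkdir -p pics
python3 - <<'E'
from plant import bot, vision
import cv2, numpy as np, pickle
print({k:np.round(v,3).tolist() for k,v in bot.get_obs().items()})
for n in ["side","top"]:
    c=vision.capture(n); pickle.dump(c,open(f"pics/{n}0.pkl","wb"))
    cv2.imwrite(f"pics/{n}0.png",c["color"][:,:,::-1])
    print(n,c["K"].round(1).tolist(),c["R"].round(3).tolist(),c["t"].round(1).tolist(), (-c["R"].T@c["t"]).round(0))
E
```

```text
{'time': 0.0, 'joint_positions': [-1.322, 0.343, 1.525, 0.0, 1.275, -0.146], 'dq': [0.002, 0.0, -0.002, 0.001, 0.0, 0.001], 'tau': [-0.0, -43.124, -24.422, 0.072, 0.056, -0.0], 'tool_pos': [201.918, -484.463, 404.03], 'tcp_rot': [-3.14, -0.0, 0.395], 'contact_force': [-0.385, 0.607, 0.238], 'moment': [0.033, 0.052, -0.005], 'finger_force': 0.0, 'grip_width': 91.839}
side [[584.4, 0.0, 306.0], [0.0, 584.4, 246.8], [0.0, 0.0, 1.0]] [[-0.01, 1.0, 0.005], [0.661, 0.01, -0.75], [-0.75, -0.005, -0.661]] [174.1, -347.0, 1338.9] [1236. -164.  624.]
top [[520.4, 0.0, 322.4], [0.0, 520.4, 235.5], [0.0, 0.0, 1.0]] [[-0.009, -1.0, 0.015], [-0.995, 0.008, -0.096], [0.096, -0.016, -0.995]] [-175.9, 609.0, 862.2] [ 522. -167.  919.]
```

View pics/side0.png

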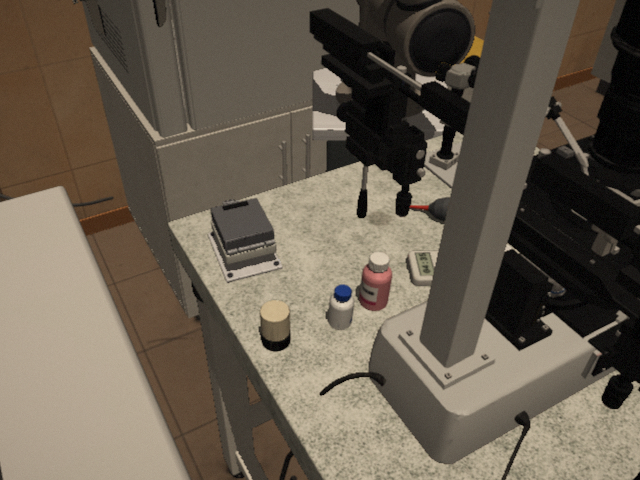

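View pics/top0.png

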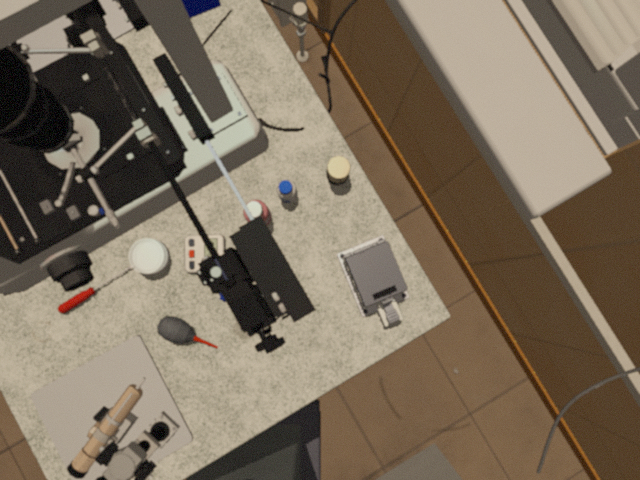

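The side view shows the box at about (243,240), and the top view shows it at about (375,275) with the latch pad at (388,314), facing the robot. I'll enlarge both.

Run:
```python
import cv2, numpy as np
a=cv2.imread("pics/top0.png")[225:335,325:425];b=cv2.imread("pics/side0.png")[190:290,200:290]
a=cv2.resize(a,None,fx=4,fy=4,interpolation=2);b=cv2.resize(b,None,fx=4,fy=4,interpolation=2)
b=cv2.copyMakeBorder(b,0,a.shape[0]-b.shape[0],0,0,0)
cv2.imwrite("pics/crop0.png",np.hstack([a,b]))
```

```text
(no output)
```

View pics/crop0.png

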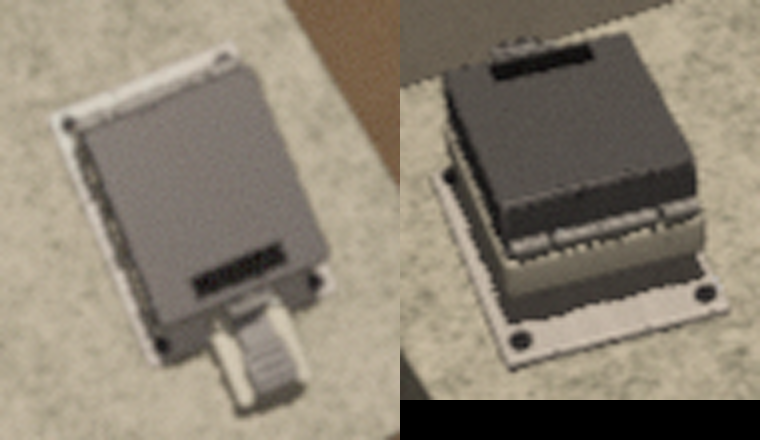

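Left crop (top view): the foot corners are at crop (52,118), (235,45) and (155,362). The cover top corners are at (80,132), (240,68), (330,250) and (160,330), with the pad at (275,365). Right crop (side view): the foot corners are at (512,368), (728,308) and (432,178), and the cover corners are at (505,208), (690,160), (630,35) and (447,72).

```bash
cat > h.py <<'E'
import numpy as np,pickle
def ray(c,p):
    d=c["R"].T@np.linalg.solve(c["K"],[p[0],p[1],1]); return -c["R"].T@c["t"],d/np.linalg.norm(d)
def plane(c,p,z):
    o,d=ray(c,p); return o+d*(z-o[2])/d[2]
def tri(a,p,b,q):
    o,d=ray(a,p);o2,e=ray(b,q); s=np.linalg.lstsq(np.c_[d,-e],o2-o,rcond=None)[0]
    x,y=o+s[0]*d,o2+s[1]*e; return (x+y)/2,np.linalg.norm(x-y)
T,S=[pickle.load(open(f"pics/{n}0.pkl","rb")) for n in("top","side")]
E
python3 - <<'E'
from h import *
tp=lambda x,y:(x/4+325-.375,y/4+225-.375); sp=lambda x,y:((x-400)/4+200-.375,y/4+190-.375)
f={'BL':((52,118),(728,308)),'BR':((235,45),(512,368))}
FT={k:plane(T,tp(*p),6) for k,p in {'BL':(52,118),'BR':(235,45),'FL':(155,362)}.items()}
FS={k:plane(S,sp(*p),6) for k,p in {'BL':(728,308),'BR':(512,368),'FR':(432,178)}.items()}
for n,F in(("T",FT),("S",FS)):
    for k,v in F.items(): print(n,k,v.round(1))
for F,a in((FT,('BL','FL')),(FS,('BR','FR'))):
    u=F['BL']-F['BR'];w=F[a[0]]-F[a[1]]
    print("len",np.linalg.norm(u),np.linalg.norm(w),"yaw",np.degrees(np.arctan2(-u[0],u[1])),np.degrees(np.arctan2(w[1],w[0])))
    print("centre", (F['BL']+F['FL'])/2 if 0 else ((F['BR']+F['FL'])/2 if 'FL' in F else (F['BL']+F['FR'])/2))
for k,a,b in(('BL',(80,132),(690,160)),('BR',(240,68),(505,208)),('FR',(330,250),(447,72)),('FL',(160,330),(630,35))):
    print(k,[np.round(v,1) for v in tri(T,tp(*a),S,sp(*b))])
print("pad",plane(T,tp(275,365),40))
for z,g in ((0,((338,182),(275,346))),(0,((287,203),(341,327))),(0,((258,215),(374,307)))): print([plane(c,p,z).round(0) for c,p in zip((T,S),g)])
E
```

```text
T BL [ 576.7 -208.     6. ]
T BR [ 608.3 -289.2    6. ]
T FL [ 470.1 -251.5    6. ]
S BL [ 580.9 -205.7    6. ]
S BR [ 614.8 -285.2    6. ]
S FR [ 505.3 -330.1    6. ]
len 87.17630891157206 115.16814510699744 yaw 21.252385423849606 22.212762092096472
centre [ 539.19611055 -270.34456626    6.        ]
len 86.39989978080554 118.4460209208005 yaw 23.10492695493765 22.29403141916916
centre [ 543.09936459 -267.8934849     6.        ]
BL [array([ 567.2, -217.8,   68.4]), np.float64(2.4)]
BR [array([ 593.1, -284. ,   66.3]), np.float64(2.0)]
FR [array([ 518. , -316.6,   70.8]), np.float64(1.9)]
FL [array([ 486.3, -247.8,   65.7]), np.float64(0.9)]
pad [ 470.25042402 -298.67435621   40.        ]
[array([ 707., -210.,    0.]), array([ 731., -209.,    0.])]
[array([ 669., -119.,    0.]), array([ 696., -118.,    0.])]
[array([648., -67.,   0.]), array([658., -69.,   0.])]
```

Careful with the scale: shifts go in cm and turns go in units of 0.25 rad. That gives: 80 mm is 8, 40 mm is 4.

```bash
python3 -m crank '[{"jaw":40, "dx":6, "dy":-0.8, "dz":2}, {"jaw":40, "dx":12, "dy":-1.5, "dz":4}, {"jaw":40, "dx":18, "dy":-2.2, "dz":6}, {"jaw":40, "dx":23, "dy":-3, "dz":8}, {"jaw":40, "dx":27, "dy":-3.6, "dz":9}]'; python3 -m crank '[{"jaw":40, "dx":2.5, "dy":-0.2, "dz":3}, {"jaw":40, "dx":4.8, "dy":-0.4, "dz":6}, {"jaw":40, "dx":4.8, "dy":-0.4, "dz":6}, {"jaw":40, "dx":4.8, "dy":-0.4, "dz":6}]'
python3 - <<'E'
from plant import bot, vision
import cv2,numpy as np
c=vision.capture("wrist");cv2.imwrite("pics/w1.png",c["color"][:,:,::-1]);print(c["K"])
o=bot.get_obs();print({k:np.round(o[k],2).tolist() for k in("time","tool_pos","tcp_rot","contact_force","grip_width")})
E
```

```text
time: 0.72
tool_pos: [438.8, -345.8, 313.1]
tcp_rot: [-3.139, 0.001, 0.396]
contact_force: [-0.3, -0.3, 0.5]
grip_width: 46.5
finger_force: 0.0
time: 1.23
tool_pos: [479.9, -325.8, 255.3]
tcp_rot: [3.141, 0.0, 0.395]
contact_force: [0.2, -0.3, 0.3]
grip_width: 40.0
finger_force: 0.0
[[371.64829954   0.         318.42504733]
 [  0.         371.64829954 233.11517692]
 [  0.           0.           1.        ]]
{'time': 1.27, 'tool_pos': [479.79, -326.06, 255.79], 'tcp_rot': [3.14, -0.0, 0.39], 'contact_force': [0.08, 0.6, -0.16], 'grip_width': 40.07}
```

View pics/w1.png

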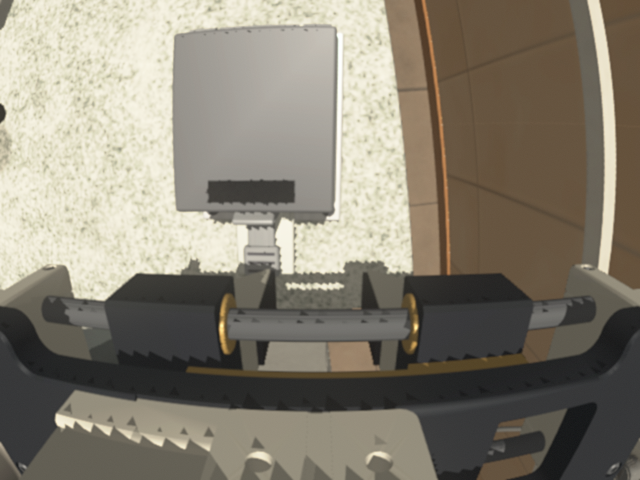

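The wrist view shows the pad at about (262,255), with the left finger (240–272) lined up on it, so I'll feel downward.

```bash
python3 -m crank '[{"jaw":40, "dz":1}, {"jaw":40, "dz":2}, {"jaw":40, "dz":2.2}, {"jaw":40, "dz":2.4}, {"jaw":40, "dz":2.4}]';  python3 -m crank '[{"jaw":40, "dz":0.1}, {"jaw":40, "dz":0.2}, {"jaw":40, "dz":0.3}, {"jaw":40, "dz":0.3}]';python3 -m crank '[{"jaw":40, "dz":0.1}, {"jaw":40, "dz":0.2}, {"jaw":40, "dz":0.3}, {"jaw":40, "dz":0.3}]'
```

```text
time: 1.9
tool_pos: [480.1, -325.4, 230.7]
tcp_rot: [3.142, 0.0, 0.395]
contact_force: [0.4, 0.7, 0.9]
grip_width: 39.8
finger_force: 0.0
time: 2.4
tool_pos: [480.1, -325.4, 227.7]
tcp_rot: [-3.142, 0.0, 0.395]
contact_force: [0.4, 0.4, 0.9]
grip_width: 40.4
finger_force: 0.0
time: 2.9
tool_pos: [480.1, -325.4, 224.6]
tcp_rot: [-3.141, 0.0, 0.395]
contact_force: [-0.0, 0.9, 0.9]
grip_width: 40.0
finger_force: 0.0
```

```bash
python3 -m crank '[{"jaw":40, "dz":0.1}, {"jaw":40, "dz":0.2}, {"jaw":40, "dz":0.2}]'
```

```text
time: 3.28
tool_pos: [480.0, -325.5, 223.0]
tcp_rot: [3.141, 0.0, 0.395]
contact_force: [-1.4, -0.1, 3.8]
grip_width: 39.8
finger_force: 1.8
```

Scaled: 1 mm is 0.1.

```bash
python3 -m crank '[{"jaw":40, "dz":0.1}, {"jaw":40, "dz":0.1}]'; python3 -m crank '[{"jaw":40, "dz":0.1}, {"jaw":40, "dz":0.1}]'
```

```text
time: 3.52
tool_pos: [479.9, -325.6, 221.9]
tcp_rot: [3.141, 0.0, 0.395]
contact_force: [-2.8, -1.4, 4.6]
grip_width: 40.5
finger_force: 2.4
time: 3.78
tool_pos: [479.8, -325.6, 220.9]
tcp_rot: [3.141, 0.001, 0.395]
contact_force: [-4.4, -1.9, 5.3]
grip_width: 39.7
finger_force: 2.6
```

Scaled: 1 mm is 0.1.

```bash
python3 -m crank '[{"jaw":40, "dz":0.1}, {"jaw":40, "dz":0.1}]'
python3 - <<'E'
from plant import vision
import cv2
c=vision.capture("wrist");cv2.imwrite("pics/w2.png",c["color"][:,:,::-1])
E
```

```text
time: 4.03
tool_pos: [479.8, -325.6, 219.9]
tcp_rot: [3.141, 0.001, 0.395]
contact_force: [-3.4, -1.2, 4.4]
grip_width: 39.9
finger_force: 2.5
```

View pics/w2.png

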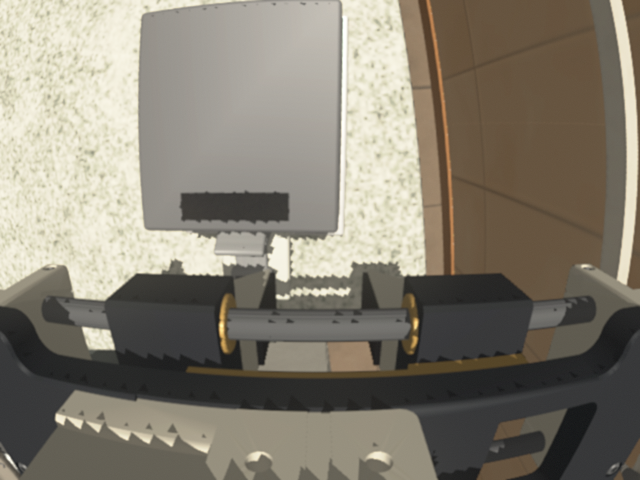

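Still shut: the hook plate sits in front of the cover at (240,245). I'll press further.

```bash
python3 -m crank '[{"jaw":40, "dz":0.1}, {"jaw":40, "dz":0.1}]';python3 - <<'E'
from plant import vision
import cv2,numpy as np
a=cv2.imread("pics/w2.png");c=vision.capture("wrist")["color"][:,:,::-1];cv2.imwrite("pics/w3.png",c)
print(np.abs(a[:225,150:330].astype(int)-c[:225,150:330]).mean())
E
```

```text
time: 4.32
tool_pos: [480.0, -325.6, 218.7]
tcp_rot: [3.141, 0.0, 0.395]
contact_force: [-3.0, -1.3, 4.3]
grip_width: 40.2
finger_force: 2.2
2.176732510288066
```

Scaled: 0.8 mm is 0.08.

```bash
python3 -m crank '[{"jaw":40, "dz":0.08}, {"jaw":40, "dz":0.08}]';python3 - <<'E'
from plant import vision
import cv2,numpy as np
a=cv2.imread("pics/w2.png");c=vision.capture("wrist")["color"][:,:,::-1];cv2.imwrite("pics/w4.png",c)
print(np.abs(a[:225,150:330].astype(int)-c[:225,150:330]).mean())
E
```

```text
time: 4.62
tool_pos: [480.1, -325.5, 218.1]
tcp_rot: [3.141, 0.0, 0.395]
contact_force: [-3.5, -1.5, 5.1]
grip_width: 40.0
finger_force: 3.0
43.729958847736626
```

```bash
python3 -m crank '[{"jaw":40, "dx":-0.3, "dz":-1.5}, {"jaw":50, "dx":-0.5, "dy":1, "dz":-4.5}, {"jaw":60, "dx":-0.5, "dy":2, "dz":-6}, {"jaw":60, "dx":-0.5, "dy":4, "dz":-6}, {"jaw":60, "dx":-0.5, "dy":4, "dz":-6}]';python3 - <<'E'
from plant import vision
import cv2,numpy as np,pickle
w=vision.capture("wrist")["color"][:,:,::-1]
s=vision.capture("side");pickle.dump(s,open("pics/side1.pkl","wb"))
s=cv2.resize(s["color"][130:290,190:310,::-1],None,fx=3,fy=3)
cv2.imwrite("pics/w5.png",np.hstack([w[:480,100:500],s]))
E
```

```text
time: 5.3
tool_pos: [491.1, -364.8, 278.4]
tcp_rot: [3.141, -0.001, 0.394]
contact_force: [-0.3, 0.1, 0.5]
grip_width: 59.5
finger_force: 0.0
```

View pics/w5.png

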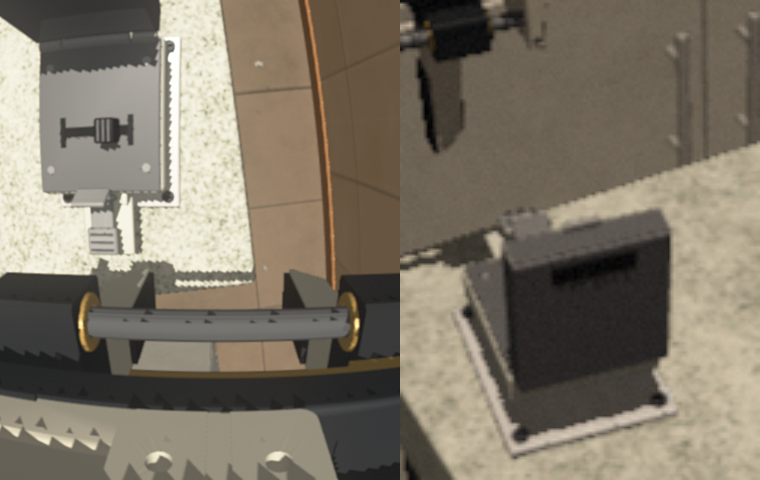

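The cover is fully open. In the wrist view the knob is at about (205,130) and its slot runs from 165 to 230. I'll check the camera offset before I go over the deck.

```bash
python3 - <<'E'
from plant import bot,vision
import numpy as np
c=vision.capture("wrist");o=bot.get_obs()
d=-c["R"].T@c["t"]-o["tool_pos"];a=o["tcp_rot"][2]
print(d, d[0]*np.cos(a)+d[1]*np.sin(a),o["tool_pos"])
E
python3 -m crank '[{"jaw":60, "dx":4, "dy":0.6}, {"jaw":60, "dx":7.6, "dy":0.6}, {"jaw":60, "dx":7.6, "dy":0.6, "dz":2}, {"jaw":60, "dx":7.6, "dy":0.6, "dz":3.4}, {"jaw":60, "dx":7.6, "dy":0.6, "dz":3.4}]';  python3 -m crank '[{"jaw":60, "dz":0.4}, {"jaw":60, "dz":0.8}, {"jaw":60, "dz":0.9}, {"jaw":60, "dz":0.9}]'
```

```text
[ 65.44024769  25.65502954 -19.36487395] 70.27343190790107 [ 490.6196134  -363.46022276  277.59549829]
time: 6.08
tool_pos: [562.6, -340.1, 242.4]
tcp_rot: [-3.138, 0.002, 0.395]
contact_force: [0.3, -0.3, 0.2]
grip_width: 60.2
finger_force: 0.0
time: 6.58
tool_pos: [563.3, -340.6, 235.0]
tcp_rot: [3.141, -0.0, 0.395]
contact_force: [-0.6, 0.1, 0.2]
grip_width: 60.0
finger_force: 0.0
```

Scaled: 4 mm is 0.4, 2 mm is 0.2.

```bash
python3 -m crank '[{"jaw":60, "dz":0.2}, {"jaw":60, "dz":0.4}, {"jaw":60, "dz":0.4}]';  python3 -m crank '[{"jaw":60, "dy":-0.3}, {"jaw":60, "dy":-0.6}, {"jaw":60, "dy":-0.9}, {"jaw":60, "dy":-1.2}, {"jaw":60, "dy":-1.2}]';  python3 -m crank '[{"jaw":60, "dy":-0.2}, {"jaw":60, "dy":-0.4}, {"jaw":60, "dy":-0.6}, {"jaw":60, "dy":-0.8}, {"jaw":60, "dy":-0.8}]'
```

```text
time: 6.95
tool_pos: [563.3, -340.5, 230.7]
tcp_rot: [-3.141, 0.0, 0.395]
contact_force: [0.1, -1.3, 0.2]
grip_width: 59.5
finger_force: 0.0
time: 7.58
tool_pos: [558.7, -329.2, 231.0]
tcp_rot: [3.142, -0.0, 0.395]
contact_force: [1.0, -0.7, 0.5]
grip_width: 59.5
finger_force: 0.0
time: 8.2
tool_pos: [555.7, -322.2, 231.2]
tcp_rot: [3.141, -0.0, 0.395]
contact_force: [0.2, -1.6, 0.0]
grip_width: 60.0
finger_force: 0.6
```

Scaled: -2 mm is -0.2, -4 mm is -0.4.

```bash
python3 -m crank '[{"jaw":60, "dy":-0.2}, {"jaw":60, "dy":-0.4}, {"jaw":60, "dy":-0.4}]';  python3 -m crank '[{"jaw":60, "dy":-0.2}, {"jaw":60, "dy":-0.4}, {"jaw":60, "dy":-0.4}]'; python3 -m crank '[{"jaw":60, "dy":-0.1}, {"jaw":60, "dy":-0.2}, {"jaw":60, "dy":-0.2}]'
```

```text
time: 8.57
tool_pos: [554.1, -318.3, 231.1]
tcp_rot: [3.141, -0.0, 0.395]
contact_force: [1.3, -2.0, 0.4]
grip_width: 60.4
finger_force: 1.1
time: 8.95
tool_pos: [552.6, -314.5, 231.0]
tcp_rot: [-3.142, -0.0, 0.395]
contact_force: [0.8, -1.4, 1.9]
grip_width: 60.0
finger_force: 1.2
time: 9.32
tool_pos: [551.8, -312.8, 231.0]
tcp_rot: [3.141, -0.0, 0.395]
contact_force: [3.3, -1.3, 1.4]
grip_width: 60.3
finger_force: 1.4
```

```bash
python3 -m crank '[{"jaw":60, "dy":-0.1}, {"jaw":60, "dy":-0.2}, {"jaw":60, "dy":-0.2}]';  python3 -m crank '[{"jaw":60, "dy":-0.1}, {"jaw":60, "dy":-0.2}, {"jaw":60, "dy":-0.2}]'; python3 -m crank '[{"jaw":60, "dy":-0.1}, {"jaw":60, "dy":-0.1}]'
```

```text
time: 9.7
tool_pos: [551.0, -310.9, 231.0]
tcp_rot: [3.142, -0.0, 0.395]
contact_force: [1.1, -0.7, 2.4]
grip_width: 59.8
finger_force: 1.5
time: 10.07
tool_pos: [550.3, -309.0, 230.9]
tcp_rot: [-3.142, -0.0, 0.395]
contact_force: [2.5, -1.1, 2.9]
grip_width: 60.2
finger_force: 1.5
time: 10.32
tool_pos: [549.9, -308.1, 231.0]
tcp_rot: [3.142, -0.0, 0.395]
contact_force: [1.3, -2.5, 2.2]
grip_width: 60.2
finger_force: 1.6
```

Scaled: -1 mm is -0.1.

```bash
python3 -m crank '[{"jaw":60, "dy":-0.1}, {"jaw":60, "dy":-0.1}]'
python3 - <<'E'
from plant import vision
import cv2
c=vision.capture("wrist");cv2.imwrite("pics/w6.png",c["color"][:,:,::-1])
E
```

```text
time: 10.58
tool_pos: [549.5, -307.2, 230.9]
tcp_rot: [3.142, -0.0, 0.395]
contact_force: [3.2, -2.1, 2.5]
grip_width: 60.0
finger_force: 1.6
```

View pics/w6.png

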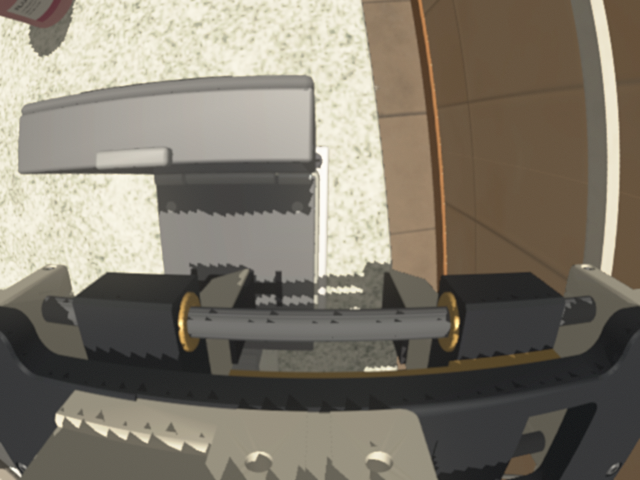

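The knob is hidden behind the left finger at (215,290) and the cover stands open. I'll keep pushing until it meets the stop.

```bash
for i in 1; do python3 -m crank '[{"jaw":60, "dy":-0.1}, {"jaw":60, "dy":-0.1}]'; done;  python3 -m crank '[{"jaw":60, "dy":-0.1}, {"jaw":60, "dy":-0.1}]'
```

```text
time: 10.88
tool_pos: [549.1, -306.3, 230.9]
tcp_rot: [3.142, -0.0, 0.395]
contact_force: [3.7, -1.6, 1.6]
grip_width: 60.1
finger_force: 1.6
time: 11.12
tool_pos: [548.7, -305.4, 230.9]
tcp_rot: [3.142, -0.0, 0.395]
contact_force: [3.2, -1.0, 2.3]
grip_width: 60.2
finger_force: 1.6
```

Scaled: -1 mm is -0.1.

```bash
python3 -m crank '[{"jaw":60, "dy":-0.1}, {"jaw":60, "dy":-0.1}]'
```

```text
time: 11.38
tool_pos: [548.4, -304.5, 231.0]
tcp_rot: [3.142, -0.0, 0.395]
contact_force: [3.9, -1.6, 2.5]
grip_width: 60.0
finger_force: 1.6
```

Scaled: -1 mm is -0.1.

```bash
python3 -m crank '[{"jaw":60, "dy":-0.1}, {"jaw":60, "dy":-0.1}]'; python3 -m crank '[{"jaw":60, "dy":-0.1}, {"jaw":60, "dy":-0.1}]'
```

```text
time: 11.62
tool_pos: [547.9, -303.5, 230.9]
tcp_rot: [3.142, 0.0, 0.395]
contact_force: [2.5, -0.3, 2.7]
grip_width: 60.2
finger_force: 1.7
time: 11.88
tool_pos: [547.5, -302.6, 230.9]
tcp_rot: [3.142, 0.0, 0.395]
contact_force: [2.8, -1.1, 2.8]
grip_width: 59.9
finger_force: 1.7
```

Scaled: -1 mm is -0.1.

```bash
python3 -m crank '[{"jaw":60, "dy":-0.1}, {"jaw":60, "dy":-0.1}]'; python3 -m crank '[{"jaw":60, "dy":-0.1}, {"jaw":60, "dy":-0.1}]'
```

```text
time: 12.12
tool_pos: [547.3, -302.0, 231.0]
tcp_rot: [3.141, -0.0, 0.395]
contact_force: [3.4, -2.9, 1.2]
grip_width: 60.0
finger_force: 2.2
time: 12.38
tool_pos: [547.0, -301.6, 231.3]
tcp_rot: [3.139, -0.0, 0.395]
contact_force: [3.9, -4.6, 1.3]
grip_width: 60.1
finger_force: 2.8
```

Scaled: -1 mm is -0.1.

```bash
python3 -m crank '[{"jaw":60, "dy":-0.1}, {"jaw":60, "dy":-0.1}]'; python3 -m crank '[{"jaw":60, "dy":0.8}, {"jaw":60, "dy":2}, {"jaw":60, "dy":2, "dz":-3}, {"jaw":60, "dx":-5, "dy":1, "dz":-5}, {"jaw":60, "dx":-5, "dy":1, "dz":-5}]';python3 - <<'E'
from plant import vision
import cv2
c=vision.capture("wrist");cv2.imwrite("pics/w7.png",c["color"][:,:,::-1])
E
```

```text
time: 12.62
tool_pos: [546.7, -301.1, 231.5]
tcp_rot: [3.138, -0.001, 0.395]
contact_force: [4.9, -7.1, 1.7]
grip_width: 60.0
finger_force: 3.5
time: 13.25
tool_pos: [502.1, -329.4, 281.9]
tcp_rot: [-3.141, 0.001, 0.393]
contact_force: [0.4, -0.1, 0.3]
grip_width: 60.0
finger_force: 0.0
```

View pics/w7.png

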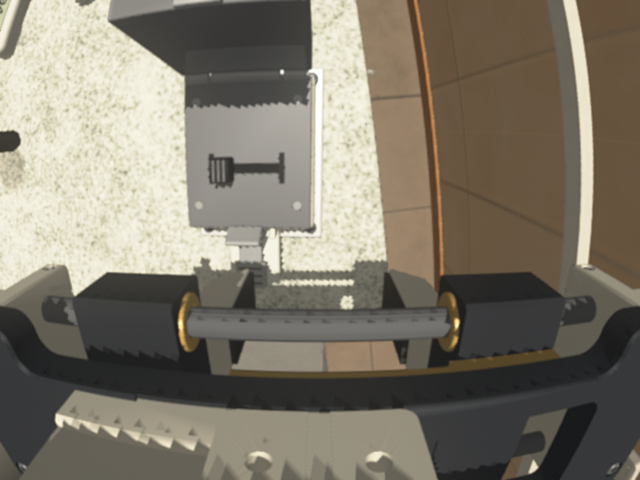

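The slide is at the left end of its slot, with the knob at (220,170). Next I'll check clearance to the white bench on the right, whose corner is at top (540,215) / side (65,188), and the forearm slope.

Run:
```python
from h import *
from plant import bot
x=tri(T,(540,215),S,(65,188));print(x)
for z in(0,100,200,x[0][2]): print(z,plane(T,(385,0),z).round(),plane(T,(460,107),z).round(),plane(T,(540,215),z).round(),"S",plane(S,(65,188),z).round(),plane(S,(190,480),z).round())
o=bot.get_obs();print(o["joint_positions"],np.round(o["tool_pos"],1),o["time"])
```

```text
(array([ 619.06307717, -486.88790242,  179.99045861]), np.float64(11.032798942613411))
0 [1050. -302.    0.] [ 844. -435.    0.] [ 644. -572.    0.] S [ 372. -608.    0.] [ 921. -294.    0.]
100 [ 992. -287.  100.] [ 809. -406.  100.] [ 631. -528.  100.] S [ 511. -537.  100.] [ 972. -273.  100.]
200 [ 935. -273.  200.] [ 774. -377.  200.] [ 618. -484.  200.] S [ 649. -466.  200.] [1022. -252.  200.]
179.99045860568046 [ 946. -276.  180.] [ 781. -383.  180.] [ 620. -493.  180.] S [ 621. -480.  180.] [1012. -256.  180.]
[-7.06587703e-01  5.95731209e-01  1.46782768e+00 -2.41422698e-05
  1.07862392e+00  4.71332279e-01] [ 503.2 -329.1  281.3] 13.3
```

Scaled: -62 mm is -6.2, 13 mm is 1.3.

```bash
python3 -m crank '[{"jaw":90, "dy":0.6, "dz":-5}, {"jaw":90, "dx":3, "dy":1.3, "dz":-6.2}, {"jaw":90, "dx":8.5, "dy":1.3, "dz":-6.2}, {"jaw":90, "dx":14, "dy":1.3, "dz":-6.2}, {"jaw":90, "dx":16.4, "dy":1.3, "dz":-6.2}]'; python3 -m crank '[{"jaw":90}, {"jaw":90, "dz":2}, {"jaw":90, "dz":4}, {"jaw":90, "dz":4.8}, {"jaw":90, "dz":4.8}]'
```

```text
time: 13.92
tool_pos: [663.3, -275.0, 341.0]
tcp_rot: [-3.14, 0.001, 0.398]
contact_force: [-0.9, -1.1, 0.2]
grip_width: 89.9
finger_force: 0.0
time: 14.55
tool_pos: [660.0, -277.8, 294.4]
tcp_rot: [-3.141, 0.001, 0.394]
contact_force: [0.2, -0.1, 0.6]
grip_width: 89.9
finger_force: 0.0
```

```bash
python3 -m crank '[{"jaw":90, "dx":-1, "dz":-0.4}, {"jaw":90, "dx":-1.8, "dz":-0.6}, {"jaw":90, "dx":-2.6, "dz":-0.8}, {"jaw":90, "dx":-3.4, "dz":-0.9}, {"jaw":90, "dx":-4.2, "dz":-1}]'; python3 -m crank '[{"jaw":90, "dx":-0.6}, {"jaw":90, "dx":-1.2}, {"jaw":90, "dx":-1.8}, {"jaw":90, "dx":-2.3, "dz":0.1}, {"jaw":90, "dx":-2.3, "dz":0.1}]'
```

```text
time: 15.18
tool_pos: [621.3, -293.6, 305.5]
tcp_rot: [3.141, -0.001, 0.395]
contact_force: [2.8, 1.0, 1.6]
grip_width: 89.9
finger_force: 1.3
time: 15.8
tool_pos: [600.1, -302.5, 303.7]
tcp_rot: [-3.141, 0.001, 0.394]
contact_force: [0.6, 0.9, 1.4]
grip_width: 89.6
finger_force: 1.0
```

```bash
python3 -m crank '[{"jaw":90, "dx":-0.6, "dz":0.1}, {"jaw":90, "dx":-1.1, "dz":0.3}, {"jaw":90, "dx":-1.6, "dz":0.5}, {"jaw":90, "dx":-2.2, "dz":0.8}, {"jaw":90, "dx":-2.2, "dz":0.8}]'; python3 -m crank '[{"jaw":90, "dx":-0.5, "dz":0.3}, {"jaw":90, "dx":-0.9, "dz":0.6}, {"jaw":90, "dx":-1.3, "dz":1}, {"jaw":90, "dx":-1.8, "dz":1.4}, {"jaw":90, "dx":-1.8, "dz":1.4}]'
```

```text
time: 16.42
tool_pos: [579.6, -311.0, 295.6]
tcp_rot: [-3.141, 0.001, 0.394]
contact_force: [0.9, 1.5, 2.7]
grip_width: 89.6
finger_force: 1.2
time: 17.05
tool_pos: [563.2, -318.0, 281.4]
tcp_rot: [-3.141, 0.001, 0.394]
contact_force: [0.2, 1.1, 2.9]
grip_width: 89.7
finger_force: 1.5
```

Scaled: 12 mm is 1.2, -10 mm is -1.

```bash
python3 -m crank '[{"jaw":90, "dx":-0.4, "dz":0.4}, {"jaw":90, "dx":-0.7, "dz":0.8}, {"jaw":90, "dx":-1, "dz":1.2}, {"jaw":90, "dx":-1, "dz":1.2}]'; python3 -m crank '[{"jaw":90, "dx":-0.2, "dz":0.3}, {"jaw":90, "dx":-0.4, "dz":0.6}, {"jaw":90, "dx":-0.5, "dz":0.8}, {"jaw":90, "dx":-0.5, "dz":0.8}]'
```

```text
time: 17.55
tool_pos: [554.1, -321.7, 269.4]
tcp_rot: [-3.141, 0.0, 0.395]
contact_force: [-0.2, 1.9, 3.2]
grip_width: 90.2
finger_force: 1.6
time: 18.05
tool_pos: [549.7, -323.5, 261.7]
tcp_rot: [-3.141, 0.0, 0.395]
contact_force: [0.3, 2.1, 2.4]
grip_width: 89.9
finger_force: 1.5
```

```bash
python3 -m crank '[{"jaw":90, "dx":-0.1, "dz":0.1}, {"jaw":90, "dx":-0.1, "dz":0.2}, {"jaw":90, "dx":-0.1, "dz":0.2}]'; python3 -m crank '[{"jaw":90, "dx":-0.1, "dz":0.1}, {"jaw":90, "dx":-0.1, "dz":0.2}, {"jaw":90, "dx":-0.1, "dz":0.2}]'; python3 -m crank '[{"jaw":90, "dz":0.1}, {"jaw":90, "dz":0.1}]'
```

```text
time: 18.42
tool_pos: [548.7, -324.0, 259.9]
tcp_rot: [3.141, 0.0, 0.395]
contact_force: [0.3, 1.7, 2.9]
grip_width: 89.9
finger_force: 1.6
time: 18.8
tool_pos: [547.8, -324.3, 257.9]
tcp_rot: [3.141, 0.0, 0.395]
contact_force: [-0.3, 0.3, 3.1]
grip_width: 90.0
finger_force: 1.7
time: 19.05
tool_pos: [547.7, -324.4, 256.9]
tcp_rot: [3.142, 0.001, 0.395]
contact_force: [-0.7, 0.3, 3.3]
grip_width: 90.0
finger_force: 1.9
```

Scaled: 1 mm is 0.1.

```bash
python3 -m crank '[{"jaw":90, "dz":0.1}, {"jaw":90, "dz":0.1}]'; python3 -m crank '[{"jaw":90, "dz":0.1}, {"jaw":90, "dz":0.1}]'
```

```text
time: 19.3
tool_pos: [547.6, -324.5, 256.0]
tcp_rot: [3.142, 0.001, 0.395]
contact_force: [-2.9, -0.9, 5.8]
grip_width: 90.0
finger_force: 2.4
time: 19.55
tool_pos: [547.5, -324.5, 255.5]
tcp_rot: [3.141, 0.001, 0.395]
contact_force: [-3.5, -0.1, 8.8]
grip_width: 90.1
finger_force: 3.9
```

```bash
python3 -m crank '[{"jaw":90, "dz":0.1}, {"jaw":90, "dz":0.1}]'
```

```text
time: 19.8
tool_pos: [547.4, -324.6, 254.8]
tcp_rot: [3.141, 0.001, 0.395]
contact_force: [-4.2, -0.4, 10.3]
grip_width: 89.7
finger_force: 4.8
```

```bash
python3 -m crank '[{"jaw":90, "dz":0.1}, {"jaw":90, "dz":0.1}]'
```

```text
time: 20.05
tool_pos: [547.2, -324.6, 254.0]
tcp_rot: [3.141, 0.002, 0.395]
contact_force: [-6.3, -0.4, 11.2]
grip_width: 89.9
finger_force: 5.6
```

Scaled: 1 mm is 0.1.

```bash
python3 -m crank '[{"jaw":90, "dz":0.1}, {"jaw":90, "dz":0.1}]'
```

```text
time: 20.3
tool_pos: [547.1, -324.7, 253.2]
tcp_rot: [3.141, 0.002, 0.395]
contact_force: [-7.0, -1.1, 13.8]
grip_width: 89.9
finger_force: 6.4
```

Scaled: 1 mm is 0.1.

```bash
python3 -m crank '[{"jaw":90, "dz":0.1}, {"jaw":90, "dz":0.1}]'
```

```text
time: 20.55
tool_pos: [546.9, -324.8, 252.4]
tcp_rot: [3.141, 0.003, 0.395]
contact_force: [-8.1, -1.0, 15.4]
grip_width: 90.0
finger_force: 7.0
```

Scaled: 0.7 mm is 0.07.

```bash
python3 -m crank '[{"jaw":90, "dz":0.07}, {"jaw":90, "dz":0.07}]'
```

```text
time: 20.8
tool_pos: [546.8, -324.8, 252.0]
tcp_rot: [3.141, 0.003, 0.396]
contact_force: [-9.2, -0.5, 16.4]
grip_width: 90.2
finger_force: 8.1
```

At 18.8 N total with no snap yet, I'll ease off, move 8 mm nearer the front edge for leverage, and press again.

```bash
python3 -m crank '[{"jaw":90, "dz":-0.2}, {"jaw":90, "dx":-0.4, "dz":-0.5}, {"jaw":90, "dx":-0.8, "dz":-0.5}, {"jaw":90, "dx":-0.8, "dz":-0.4}, {"jaw":90, "dx":-0.8, "dz":-0.4}]'; python3 -m crank '[{"jaw":90, "dz":0.1}, {"jaw":90, "dz":0.2}, {"jaw":90, "dz":0.2}]'
```

```text
time: 21.42
tool_pos: [540.8, -327.4, 255.0]
tcp_rot: [3.14, -0.001, 0.395]
contact_force: [1.9, 0.8, 8.1]
grip_width: 90.1
finger_force: 3.9
time: 21.8
tool_pos: [540.5, -327.5, 253.3]
tcp_rot: [3.14, -0.001, 0.395]
contact_force: [-0.7, -0.2, 10.0]
grip_width: 90.0
finger_force: 5.0
```

```bash
python3 -m crank '[{"jaw":90, "dz":0.1}, {"jaw":90, "dz":0.1}]'
```

```text
time: 22.05
tool_pos: [540.4, -327.6, 252.5]
tcp_rot: [3.14, -0.0, 0.395]
contact_force: [-0.7, 0.3, 11.1]
grip_width: 90.2
finger_force: 5.9
```

Much better: the side force is gone.

```bash
python3 -m crank '[{"jaw":90, "dz":0.1}, {"jaw":90, "dz":0.1}]'
```

```text
time: 22.3
tool_pos: [540.3, -327.6, 251.8]
tcp_rot: [3.14, -0.0, 0.395]
contact_force: [-2.4, 0.5, 13.9]
grip_width: 89.7
finger_force: 6.9
```

```bash
python3 -m crank '[{"jaw":90, "dz":0.08}, {"jaw":90, "dz":0.08}]'
```

```text
time: 22.55
tool_pos: [540.0, -327.7, 250.1]
tcp_rot: [3.141, 0.001, 0.395]
contact_force: [-2.8, -1.1, 5.3]
grip_width: 90.0
finger_force: 2.9
```

```bash
python3 -m crank '[{"jaw":90, "dz":0.08}, {"jaw":90, "dz":0.08}]'
```

```text
time: 22.8
tool_pos: [539.8, -327.9, 248.7]
tcp_rot: [3.141, 0.002, 0.395]
contact_force: [-2.0, -1.6, 4.4]
grip_width: 90.4
finger_force: 1.9
```

The force dropped, so it snapped. I'll lift off to the right and front, then look.

Scaled: -80 mm is -8, -40 mm is -4.

```bash
python3 -m crank '[{"jaw":90, "dz":-1}, {"jaw":90, "dz":-4}, {"jaw":90, "dx":-4, "dy":1, "dz":-8}, {"jaw":90, "dx":-8, "dy":2, "dz":-8}, {"jaw":90, "dx":-8, "dy":2, "dz":-8}]';python3 - <<'E'
from plant import vision
import cv2,numpy as np
w=vision.capture("wrist")["color"][:270,120:440,::-1]
s=cv2.resize(vision.capture("side")["color"][170:290,190:310,::-1],(270,270))
cv2.imwrite("pics/w8.png",np.hstack([w,s]))
E
```

```text
time: 23.42
tool_pos: [472.5, -378.0, 329.3]
tcp_rot: [3.141, 0.0, 0.392]
contact_force: [0.1, 0.3, -0.5]
grip_width: 90.3
finger_force: 0.0
```

View pics/w8.png

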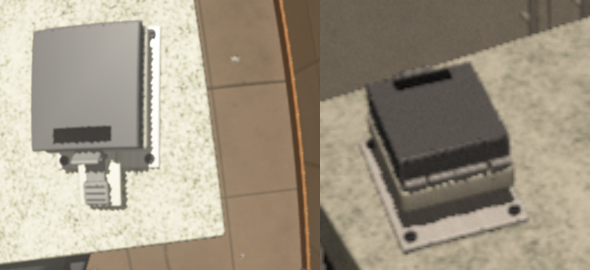

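The cover is shut in both views: its top is at (85,85) and the hook at (88,158) holds the front edge. I'm handing it in.

```bash
python3 -c "
from plant import bot
print(bot.close_job())"
```

```text
the job is handed in; nothing more can be done
None
```

The job is handed in, verdict not shown: the cover popped open, the slide is at its left stop, and the cover is snapped shut with the latch holding; peak push was about 19 N at 23 s on the robot's clock, and the arm stayed clear of the bottles and the can.

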